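# Sort out the swapped marker caps

## Task

Someone snapped the red cap onto the blue poster marker and left the red marker drying out. Pull the red cap off and press it onto the red marker, and press the blue cap that stands on the table onto the blue marker, so that both are snapped fully home. Leave the green marker capped and do not disturb the spare yellow cap, the tape roll, the mug or the glue bottle.

Things in the scene. Friction and masses are not known exactly. Their poses are not given: they have to be found in the camera images.
- cap_red: Plastic marker cap, red, mass about 40 g: cylinder 34 mm across, 50 mm tall, closed flat top; at the start it is snapped fully home on the blue marker. Origin at the centre of its lower rim (the open mouth), z axis towards its closed top. Inside it is 46 mm deep, bore 27 mm, with a snap lip 6 mm tall at the mouth, opening 22 mm.
- cap_blue: Plastic marker cap, blue, mass about 40 g: cylinder 34 mm across, 50 mm tall, closed flat top; at the start it stands mouth down on the table, on the robot's side of the markers. Origin at the centre of its lower rim (the open mouth), z axis towards its closed top. Inside it is 46 mm deep, bore 27 mm, with a snap lip 6 mm tall at the mouth, opening 22 mm.
- cap_green: Plastic marker cap, green, mass about 40 g: cylinder 34 mm across, 50 mm tall, closed flat top; snapped fully home on the green marker, where it must stay. Origin at the centre of its lower rim (the open mouth), z axis towards its closed top. Inside it is 46 mm deep, bore 27 mm, with a snap lip 6 mm tall at the mouth, opening 22 mm.
- cap_yellow: Plastic marker cap, yellow, mass about 40 g: cylinder 34 mm across, 50 mm tall, closed flat top; a spare that stands mouth down on the table, not needed and to be left where it is. Origin at the centre of its lower rim (the open mouth), z axis towards its closed top. Inside it is 46 mm deep, bore 27 mm, with a snap lip 6 mm tall at the mouth, opening 22 mm.
- stand_red_shoulder (a point): Centre of the flat shoulder of the red poster marker, on its vertical axis, 75 mm above the table; bare at the start. A cap is fully home when its lower rim sits on this shoulder. Barrel below: 34 mm across, white with an 8 mm red band right under the shoulder, in a red socket 46 mm across (top 38 mm above the table).
- stand_blue_shoulder (a point): Centre of the flat shoulder of the blue poster marker, on its vertical axis, 75 mm above the table; wears the red cap at the start. A cap is fully home when its lower rim sits on this shoulder. Barrel below: 34 mm across, white with an 8 mm blue band right under the shoulder, in a blue socket 46 mm across (top 38 mm above the table).
- stand_green_shoulder (a point): Centre of the flat shoulder of the green poster marker, on its vertical axis, 75 mm above the table; wears its own green cap. A cap is fully home when its lower rim sits on this shoulder. Barrel below: 34 mm across, white with an 8 mm green band right under the shoulder, in a green socket 46 mm across (top 38 mm above the table).
- tape_roll: Bystander, to be left where it is: an empty cardboard tape core lying flat, 100 mm across, 48 mm high, origin at the centre of its underside.
- mug: Bystander, to be left where it is: a white mug 80 mm across, 90 mm high, origin at the centre of its underside.
- glue: Bystander, to be left where it is: a white glue bottle with orange cap, 56 mm across, 130 mm high, origin at the centre of its underside.
- stand_red_nib (a point): Tip of the red marker's felt nib, on the axis, 32 mm above the shoulder: nib 10 mm tall, 8-20 mm across, on a white neck 20 mm across, 22 mm tall. Sprung balls on the neck (26 mm across, 9 mm over the shoulder) snap over the cap's lip: pressing on takes 4-9 N straight down, 11 to 7 mm from home (its weight will not do), then it snaps home; pulling off, 4-9 N straight up in the first 4 mm.
- stand_red: Dark steel base plate 80 x 80 x 22 mm, screwed to the table, that holds the red marker upright, nib up, at its centre. Origin at the centre of its underside on the table.
- stand_blue_nib (a point): Tip of the blue marker's felt nib, on the axis, 32 mm above the shoulder: nib 10 mm tall, 8-20 mm across, on a white neck 20 mm across, 22 mm tall. Sprung balls on the neck (26 mm across, 9 mm over the shoulder) snap over the cap's lip: pressing on takes 4-9 N straight down, 11 to 7 mm from home (its weight will not do), then it snaps home; pulling off, 4-9 N straight up in the first 4 mm.
- stand_blue: Dark steel base plate 80 x 80 x 22 mm, screwed to the table, that holds the blue marker upright, nib up, at its centre. Origin at the centre of its underside on the table.
- stand_green_nib (a point): Tip of the green marker's felt nib, on the axis, 32 mm above the shoulder: nib 10 mm tall, 8-20 mm across, on a white neck 20 mm across, 22 mm tall. Sprung balls on the neck (26 mm across, 9 mm over the shoulder) snap over the cap's lip: pressing on takes 4-9 N straight down, 11 to 7 mm from home (its weight will not do), then it snaps home; pulling off, 4-9 N straight up in the first 4 mm.
- stand_green: Dark steel base plate 80 x 80 x 22 mm, screwed to the table, that holds the green marker upright, nib up, at its centre. Origin at the centre of its underside on the table.
Mind the look-alikes: they are no part of the job. Of the things like the cap_red, leave any that is brown or white; of the rest the larger one is meant.

How it is judged:
On the way:
1. the red cap has been pulled clear of the blue marker (distance between cap_red and stand_blue_shoulder above 0.035 m), for 0.1 s.
At the end, for the whole second after the job is handed in: The red cap is on the red marker, the blue cap on the blue marker and the green cap still on the green marker: each with its rim within 3 mm of the shoulder, within 5 mm of the axis, within 0.1 rad of upright, at rest and released (z of cap_red in the frame of stand_red_shoulder between -0.003 and 0.003 m and horizontal distance between cap_red and stand_red_shoulder below 0.005 m and angle between each of cap_red, cap_blue, cap_green's own z axis and vertical below 0.1 rad and linear speed of each of cap_red, cap_blue, cap_green below 0.02 m/s and z of cap_blue in the frame of stand_blue_shoulder between -0.003 and 0.003 m and horizontal distance between cap_blue and stand_blue_shoulder below 0.005 m and z of cap_green in the frame of stand_green_shoulder between -0.003 and 0.003 m and horizontal distance between cap_green and stand_green_shoulder below 0.005 m); the robot touches nothing.
It fails at once if the cap yellow is pushed more than 30 mm away or tipped over (distance of cap_yellow from where it was at the start of the episode above 0.03 m or angle between cap_yellow's own z axis and vertical above 0.6 rad).
It fails at once if the tape roll is pushed more than 30 mm away or tipped over (distance of tape_roll from where it was at the start of the episode above 0.03 m or angle between tape_roll's own z axis and vertical above 0.6 rad).
It fails at once if the mug is pushed more than 30 mm away or tipped over (distance of mug from where it was at the start of the episode above 0.03 m or angle between mug's own z axis and vertical above 0.6 rad).
It fails at once if the glue is pushed more than 30 mm away or tipped over (distance of glue from where it was at the start of the episode above 0.03 m or angle between glue's own z axis and vertical above 0.6 rad).
It also fails if it takes over 61 s, if anything falls off the work surface, if the arm or the gripper's body presses on something with over 40 N, if the wrist force passes 120 N, or if a joint passes its speed limit or range.

## Robot

A 6-joint arm with a two-finger parallel gripper is mounted at the origin on the work surface. World frame = base frame: x ahead of the robot, y to its left, z up, the work surface at z = 0. Lengths are in m, angles in rad, forces in N, time in s.
With the tool pointing down it reaches from about 0.425 to 1.125 m from the base axis. Payload 14.9 kg.
Tool frame: the origin (TCP) lies at the very end of the fingers, on their centre line; the grasp point (between the pads) lies 19 mm behind it; z points along the fingers, y is the line along which they close (so a half turn about z gives the same grasp; the last joint's range is limited). The gripper opens to 91 mm and grips with 3 to 60 N. Pads are 32 mm wide; open, the fingers measure 118 mm over their backs; the gripper's body (76 mm by 178 mm) begins 60 mm behind the grasp point.
Start: joints at [1.244, 0.379, 1.734, -0, 1.028, -0.033], TCP at [0.203, 0.67, 0.214] pointing down, gripper open.
Joint ranges: [-2.77, 2.77], [-0.74, 2.19], [0, 2.66], [-1.06, 4.2], [0.31, 2.87], [-3.08, 3.08]. Speed limits (rad/s): [1.89, 1.89, 2.39, 3.14, 3.14, 3.14].

## Interface

Orientations are given as a unit quaternion [w, x, y, z].
In Python, from workcell import arm gives the robot as it stands. The module is installed in compiled form; this text tells all that it offers.
- The arm moves only by the tool step_arm, never from a script. Its argument "moves" is a list that holds one entry, the list of rows, each a list of 5 numbers: the finger opening in mm, from 0 to 91.2, then the shift along the tool's x, y, z each as a share of 1 m, from -1 to 1, then the turn about the tool's z as a share of 45 degrees, from -1 to 1. In form: [[[hand, x, y, z, roll], ...]]. A call has 1 to 8 rows; each row is the pose to reach, as a shift and turn from the pose commanded when the call began, along the tool's axes at that moment; what a row does not reach only later rows make up. A row lasts 1/10 s, in which the tool goes at most 50 mm and 8.59 degrees, less where a joint would pass 70% of its speed; a pose out of reach is approached as far as the arm can. A call with a number of a shift or a turn outside -1 to 1 is refused whole. A call with a gripper value outside its range is refused whole. The fingers move at their own pace and stop on an object; "force" is the grip in N (left out, the last holds). Time passes only in rows, so rows that repeat a pose let the fingers close. It gives the time, the measured TCP pose, the force, the opening and the grip force at its end, in the units of the state.
- arm.observe(): the state, without advancing time (a new reading comes with each control period).
- arm.snapshot(name): name is "scene" or "top" or "wrist"; returns a dict with "image" (400x640x3 uint8, red, green, blue), "z_map" (400x640 float32, m along the optical axis (not along the pixel's ray), 0 where there is no reading), "fx", "fy", "cx", "cy" (pixels), "k1" (the pictures are not rectified: a ray, as slopes to the right and down, at radius r is drawn at 1 + k1 r^2 times it, then the intrinsics apply), "xyz" and "rotation" of the camera in the world. Camera axes: x right, y up, looking along -z (the intrinsics and any distortion apply to the point x, -y, -z); pixel columns grow to the right and rows downward; lengths in m; the calibration is good to about 2 mm. A picture is of the moment at which its call begins.
- arm.finish_job(): hands the job in; it is judged then, once.
Trained networks look in the newest picture that a camera, given by its name, has taken for a name from the list of things; names that differ only in an ending like _2 or _b are one class to them, and where a whole thing is asked for, a point or a joint stands for the part that bears it (a point fixed in the world has none). Each returns a list of dicts, best first, with "score" (0 to 1); they miss things now and then, are a little off and sometimes report something else, mostly with a low value. They report only what shows in the picture. A call takes as long as a camera call. They do not tell look-alikes from the thing itself.
- arm.outline_of(camera, query): "mask" (400x640 bool, what is visible of it) and "bbox" ([left, top, right, bottom] in pixels, round what is visible of it).
The state is a dict: "t": time; "q": joint angles; "qd": joint speeds; "joint_torque": joint torques, N m; "tool_pos": TCP position; "orientation": TCP orientation; "force": force on the tool from outside, world axes, zero at the start; "wrist_torque": the same for the moment, N m; "gripper_width": finger opening in m; "finger_force": force on a finger pad.
Only numpy, scipy, OpenCV 4.12 (cv2) and the standard library are available. Lean on these libraries where they do the work, as an engineer would, in place of code of your own. Each camera call takes 0.05 s, during which the arm holds its last target. There are 200 camera calls.

## Working session

There is one attempt and no reset: what is moved stays moved. The work goes in short steps, Python scripts to look and compute and a tool call to move; the robot and the scene stay as the last step left them, time stands still between calls to the robot, and variables do not carry over. Pictures are saved under pics/ and viewed, at most 10 in all, crops included, and the job is handed in when it is done.

Besides the shell and the picture viewer there is one more tool, called after "Call:" as name(argument=value, ...) on one line, values as JSON. step_arm: Moves the arm, as the interface text tells. Its arguments: {"type":"object","properties":{"moves":{"type":"array"},"force":{"type":"number"}},"required":["moves"]}

```bash
mkdir -p pics
cat > h.py <<'E'
import numpy as np, cv2
from workcell import arm
def snap(n,f=None):
    s=arm.snapshot(n)
    if f: cv2.imwrite('pics/'+f,s['image'][:,:,::-1])
    return s
def rays(s,uv):
    uv=np.atleast_2d(np.array(uv,float)); K=np.array([[s['fx'],0,s['cx']],[0,s['fy'],s['cy']],[0,0,1]])
    d=(uv-[s['cx'],s['cy']])/[s['fx'],s['fy']]
    p=d.copy()
    for _ in range(20): p=d/(1+s['k1']*(p**2).sum(1,keepdims=True))
    return p
def world(s,uv,z=None):
    uv=np.atleast_2d(np.array(uv)); p=rays(s,uv)
    if z is None: z=s['z_map'][uv[:,1].astype(int),uv[:,0].astype(int)]
    z=np.asarray(z).reshape(-1,1)
    c=np.hstack([p[:,:1]*z,-p[:,1:]*z,-z*np.ones((len(p),1))])
    return c@np.array(s['rotation']).T+np.array(s['xyz'])
def cloud(s,mask):
    v,u=np.nonzero(mask&(s['z_map']>0)); return world(s,np.c_[u,v])
E
python3 - <<'E'
from h import *
print(arm.observe()['orientation'])
S={n:snap(n,n+'0.png') for n in('scene','top')}
for n in S:
    s=S[n];print(n,np.round(s['xyz'],3),s['fx'],s['k1'])
    for q in['cap_red','cap_blue','cap_green','cap_yellow','stand_red','stand_blue','stand_green','tape_roll','mug','glue']:
        for d in arm.outline_of(n,q)[:4]:
            P=cloud(s,d['mask'])
            if len(P)<5: continue
            zt=np.percentile(P[:,2],97);T=P[P[:,2]>zt-.006]
            print(q,round(d['score'],2),np.round(d['bbox']),'ztop',round(zt,3),np.round(np.median(T,0),3),np.round((T[:,:2].min(0)+T[:,:2].max(0))/2,3),np.round(np.ptp(T,axis=0),3))
E
```

```text
[-1.00492979e-04  1.46390100e-01  9.89226795e-01 -5.25009762e-04]
scene [1.226 0.029 0.678] 449.972959236091 -0.09304946734789389Traceback (most recent call last):
  File "<stdin>", line 8, in <module>
  File "h.py", line 20, in cloud
    v,u=np.nonzero(mask&(s['z_map']>0)); return world(s,np.c_[u,v])
                                                ~~~~~^^^^^^^^^^^^^^
  File "h.py", line 18, in world
    return c@np.array(s['rotation']).T+np.array(s['xyz'])
           ~^~~~~~~~~~~~~~~~~~~~~~~~~~
ValueError: matmul: Input operand 1 has a mismatch in its core dimension 0, with gufunc signature (n?,k),(k,m?)->(n?,m?) (size 4 is different from 3)
```

Rotation is a quaternion; fix that.

```bash
sed -i "s/c@np.array(s\['rotation'\]).T/c@R.from_quat(np.array(s['rotation'])[[1,2,3,0]]).as_matrix().T/; 1a from scipy.spatial.transform import Rotation as R" h.py
cat > m.py <<'E'
from h import *
import sys
def measure(s,n,qs):
    for q in qs:
        for d in arm.outline_of(n,q)[:5]:
            P=cloud(s,d['mask'])
            if len(P)<5: continue
            zt=np.percentile(P[:,2],97);T=P[P[:,2]>zt-.006]
            print(q,round(d['score'],2),np.round(d['bbox']),np.round(zt,3),np.round(np.median(T,0),3),np.round((T[:,:2].min(0)+T[:,:2].max(0))/2,3),np.round(np.ptp(T,axis=0),3))
E
python3 - <<'E'
from m import *
for n in('scene','top'):
    s=snap(n,n+'0.png');print(n,np.round(s['xyz'],3),s['fx'],s['k1'])
    measure(s,n,['cap_red','cap_blue','cap_green','cap_yellow','stand_red','stand_blue','stand_green','tape_roll','mug','glue'])
E
```

```text
scene [1.226 0.029 0.678] 449.972959236091 -0.09304946734789389
cap_red 0.71 [392. 198. 411. 233.] 0.126 [0.65  0.23  0.124] [0.649 0.23 ] [0.033 0.032 0.007]
cap_red 0.58 [342. 235. 358. 252.] 0.035 [0.645 0.142 0.034] [0.643 0.142] [0.024 0.022 0.007]
cap_red 0.48 [355. 205. 368. 225.] 0.034 [0.565 0.175 0.032] [0.563 0.176] [0.022 0.021 0.007]
cap_blue 0.71 [220. 171. 240. 200.] 0.051 [ 0.465 -0.101  0.05 ] [ 0.463 -0.101] [0.037 0.033 0.007]
cap_blue 0.69 [332. 170. 350. 194.] 0.051 [0.461 0.145 0.049] [0.458 0.145] [0.031 0.03  0.007]
cap_green 0.71 [142. 204. 170. 235.] 0.126 [ 0.636 -0.218  0.124] [ 0.634 -0.217] [0.033 0.032 0.008]
cap_yellow 0.95 [222. 174. 239. 200.] 0.051 [ 0.465 -0.101  0.05 ] [ 0.463 -0.1  ] [0.037 0.031 0.007]
stand_red 0.55 [246. 190. 296. 248.] 0.099 [ 0.584 -0.015  0.101] [ 0.583 -0.014] [0.014 0.017 0.015]
stand_blue 0.78 [370. 225. 422. 262.] 0.07 [0.661 0.223 0.07 ] [0.729 0.204] [0.163 0.08  0.105]
stand_blue 0.73 [391. 200. 412. 231.] 0.126 [0.651 0.229 0.124] [0.649 0.23 ] [0.032 0.032 0.007]
stand_green 0.64 [370. 224. 425. 264.] 0.07 [0.661 0
[... 1468 characters left out ...]
.017 0.015]
stand_blue 0.73 [242. 175. 270. 207.] 0.054 [0.636 0.219 0.062] [0.642 0.226] [0.023 0.024 0.024]
stand_blue 0.38 [365. 110. 402. 152.] 0.091 [ 0.782 -0.099  0.089] [ 0.78 -0.1 ] [0.079 0.08  0.009]
stand_green 0.85 [410. 172. 440. 207.] 0.072 [ 0.622 -0.207  0.076] [ 0.629 -0.213] [0.031 0.021 0.029]
stand_green 0.67 [332. 194. 372. 232.] 0.101 [ 0.58  -0.016  0.102] [ 0.581 -0.016] [0.017 0.017 0.015]
tape_roll 0.61 [287. 127. 326. 168.] 0.05 [0.758 0.09  0.047] [0.758 0.091] [0.098 0.093 0.008]
mug 0.79 [362. 110. 402. 152.] 0.091 [ 0.784 -0.098  0.089] [ 0.78 -0.1 ] [0.079 0.08  0.009]
glue 0.95 [188. 150. 221. 177.] 0.131 [0.713 0.358 0.129] [0.714 0.359] [0.023 0.026 0.008]
```

View pics/scene0.png

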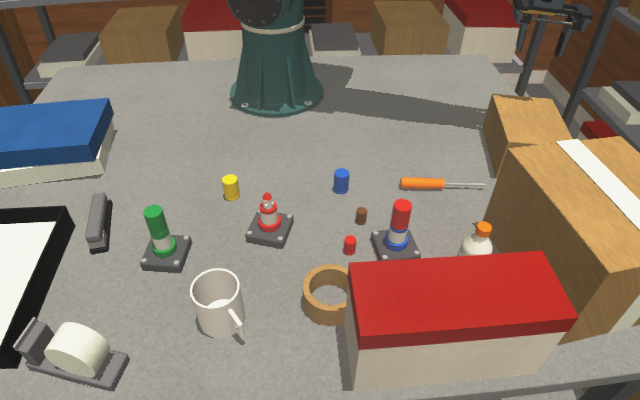

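View pics/top0.png

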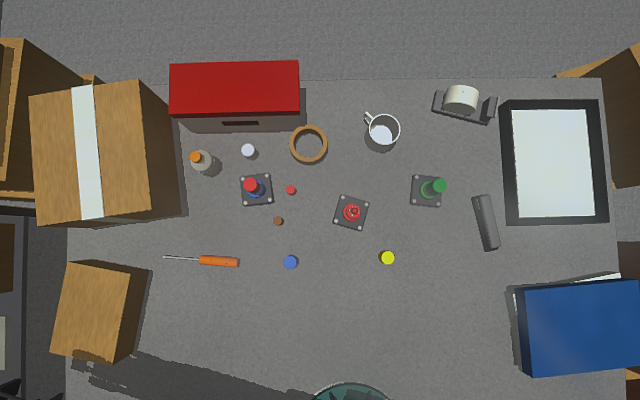

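The red cap sits on the blue marker at about (251,184) in the top picture and (401,215) in the scene picture. The blue cap is at (291,262) and the bare red marker at (352,212). The small red cap (291,189), the brown one (278,221) and the white one (248,150) are decoys. Tall boxes stand on the left and behind, so I'll check heights along the path and refine positions.

Run:
```python
from m import *
for n in('top','scene'):
    s=snap(n); im=s['image']; v,u=np.nonzero(s['z_map']>0); P=world(s,np.c_[u,v]); c=im[v,u].astype(int)
    if n=='top':
        for nm,(a,b,e,f) in dict(bigbox=(.45,.9,.4,.9),smallbox=(.1,.45,.4,.9),redbox=(.78,1.1,.05,.4),bluebook=(.1,.6,-.8,-.3)).items():
            m=(P[:,0]>a)&(P[:,0]<b)&(P[:,1]>e)&(P[:,1]<f)&(P[:,2]>.07); Q=P[m]
            print(nm,np.round(np.percentile(Q,[1,99],axis=0),3))
    red=(c[:,0]>1.6*c[:,1])&(c[:,0]>1.6*c[:,2])&(c[:,0]>60)
    blue=(c[:,2]>1.4*c[:,0])&(c[:,2]>60)
    for nm,col,x,y,z in(('redcap',red,.648,.23,.12),('bluecap',blue,.458,.144,.045),('redmk',c[:,0]>0,.582,-.0155,.09)):
        Q=P[col&(np.hypot(P[:,0]-x,P[:,1]-y)<.03)&(P[:,2]>z)]
        (cx,cy),r=cv2.minEnclosingCircle(Q[:,:2].astype(np.float32));print(n,nm,len(Q),round(cx,4),round(cy,4),round(r,4),np.round(np.median(Q,0),4))
```

```text
bigbox [[0.458 0.409 0.078]
 [0.874 0.71  0.204]]
smallbox [[0.205 0.524 0.075]
 [0.447 0.716 0.307]]
redbox [[0.806 0.111 0.076]
 [0.928 0.397 0.17 ]]
bluebook [[ 0.175 -0.711  0.074]
 [ 0.386 -0.423  0.104]]
top redcap 154 0.6452 0.2314 0.017 [0.6457 0.2315 0.1245]
top bluecap 140 0.4575 0.1441 0.0168 [0.4565 0.1431 0.0495]
top redmk 56 0.5803 -0.0155 0.01 [ 0.5797 -0.0154  0.101 ]
scene redcap 205 0.6471 0.2304 0.0174 [0.6499 0.2299 0.1246]
scene bluecap 130 0.4579 0.1467 0.0185 [0.4604 0.1445 0.0495]
scene redmk 91 0.581 -0.015 0.0101 [ 0.5852 -0.0148  0.0991]
```

Call:
step_arm(moves=[[[70,0,0,-0.05,0],[70,0,0,-0.1,0],[70,0,0,-0.15,0],[70,0,0,-0.2,0],[70,0,0,-0.2,0]]], force=30)

```text
t: 1.85
tool_pos: [0.2034, 0.6721, 0.4223]
orientation: [0.001, 0.146, 0.989, 0.005]
force: [0.5, 0.2, -0.6]
gripper_width: 0.0701
finger_force: 0.0
```

Call:
step_arm(moves=[[[70,-0.551,-0.294,0,-0.373],[70,-0.551,-0.294,0,-0.373],[70,-0.551,-0.294,0,-0.373],[70,-0.551,-0.294,0,-0.373],[70,-0.551,-0.294,0,-0.373],[70,-0.551,-0.294,0,-0.373],[70,-0.551,-0.294,0,-0.373],[70,-0.551,-0.294,0,-0.373]]])

```text
t: 2.65
tool_pos: [0.4871, 0.3859, 0.414]
orientation: [0.0, 0.0, 1.0, 0.0]
force: [0.3, 1.0, 0.2]
gripper_width: 0.0701
finger_force: 0.0
```

Call:
step_arm(moves=[[[70,-0.159,-0.155,0.11,0],[70,-0.159,-0.155,0.11,0],[70,-0.159,-0.155,0.11,0],[70,-0.159,-0.155,0.11,0],[70,-0.159,-0.155,0.11,0],[70,-0.159,-0.155,0.11,0],[70,-0.159,-0.155,0.11,0]]])

```text
t: 3.35
tool_pos: [0.645, 0.2317, 0.3031]
orientation: [-0.001, 0.001, 1.0, -0.0]
force: [0.2, 0.2, 0.0]
gripper_width: 0.0701
finger_force: 0.0
```

```bash
cat > w.py <<'E'
from m import *
def wr(targets,f=None):
    o=arm.observe(); s=snap('wrist',f); im=s['image']
    v,u=np.nonzero(s['z_map']>0); P=world(s,np.c_[u,v]); c=im[v,u].astype(int)
    print('tcp',np.round(o['tool_pos'],4),np.round(R.from_quat(np.array(o['orientation'])[[1,2,3,0]]).as_matrix(),3).tolist(),'cam',np.round(s['xyz'],3),'w',o['gripper_width'],'F',np.round(o['force'],1))
    red=(c[:,0]>1.6*c[:,1])&(c[:,0]>1.6*c[:,2])&(c[:,0]>60); blue=(c[:,2]>1.4*c[:,0])&(c[:,2]>60); any_=c[:,0]>=0
    col=dict(r=red,b=blue,a=any_)
    for nm,k,x,y,z0,z1 in targets:
        Q=P[col[k]&(np.hypot(P[:,0]-x,P[:,1]-y)<.03)&(P[:,2]>z0)&(P[:,2]<z1)]
        if len(Q)<5: print(nm,'none');continue
        (cx,cy),r=cv2.minEnclosingCircle(Q[:,:2].astype(np.float32));print(nm,len(Q),round(cx,4),round(cy,4),'r',round(r,4),'med',np.round(np.median(Q,0),4))
    return s
E
python3 - <<'E'
from w import *
wr([('redcap','r',.646,.231,.118,.135)],'w1.png')
E
```

```text
tcp [0.645  0.2317 0.3031] [[-1.0, 0.002, -0.001], [0.002, 1.0, -0.0], [0.001, -0.0, -1.0]] cam [0.573 0.231 0.475] w 0.07011158150497686 F [0.2 0.2 0. ]
redcap 653 0.6459 0.2307 r 0.0169 med [0.6455 0.2301 0.1262]
```

View pics/w1.png

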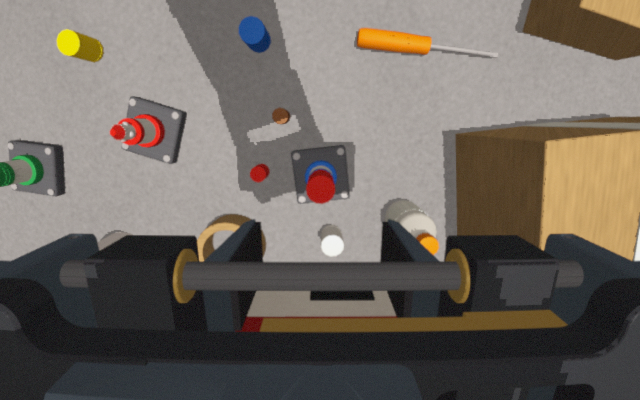

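The wrist view shows the red cap at (320,186), centred between the fingers, with only the low decoys nearby. Descend and grip.

Call:
step_arm(moves=[[[70,-0.001,-0.001,0.05,0],[70,-0.001,-0.001,0.1,0],[70,-0.001,-0.001,0.15,0],[70,-0.001,-0.001,0.19,0],[70,-0.001,-0.001,0.215,0],[70,-0.001,-0.001,0.215,0],[20,-0.001,-0.001,0.215,0],[20,-0.001,-0.001,0.215,0]]], force=30)

```text
t: 4.2
tool_pos: [0.647, 0.2324, 0.0915]
orientation: [0.002, 0.0, 1.0, 0.001]
force: [0.1, 0.3, -0.9]
gripper_width: 0.0571
finger_force: 0.0
```

Call:
step_arm(moves=[[[20,0,0,0,0],[20,0,0,0,0],[20,0,0,0,0]]])

```text
t: 4.5
tool_pos: [0.6462, 0.2315, 0.0898]
orientation: [0.001, 0.0, 1.0, 0.0]
force: [0.4, 0.8, 3.2]
gripper_width: 0.0335
finger_force: 30.1
```

Call:
step_arm(moves=[[[20,0,0,-0.01,0],[20,0,0,-0.02,0],[20,0,0,-0.04,0],[20,0,0,-0.08,0],[20,0,0,-0.12,0],[20,0,0,-0.12,0]]])

```text
t: 5.1
tool_pos: [0.6486, 0.2324, 0.216]
orientation: [0.004, 0.0, 1.0, 0.001]
force: [0.7, 0.7, -1.0]
gripper_width: 0.0334
finger_force: 30.0
```

Run:
```python
from w import *
wr([('redcap','r',.646,.231,.2,.27),('bluenib','a',.646,.231,.09,.11)],'w2.png')
```

```text
tcp [0.6486 0.2324 0.216 ] [[-1.0, 0.001, 0.008], [0.001, 1.0, 0.003], [-0.008, 0.003, -1.0]] cam [0.575 0.231 0.387] w 0.03339947149709757 F [ 0.7  0.7 -1. ]
redcap 2948 0.6476 0.232 r 0.0172 med [0.6362 0.2319 0.2499]
bluenib 349 0.6464 0.2307 r 0.0101 med [0.6439 0.2304 0.1024]
```

View pics/w2.png

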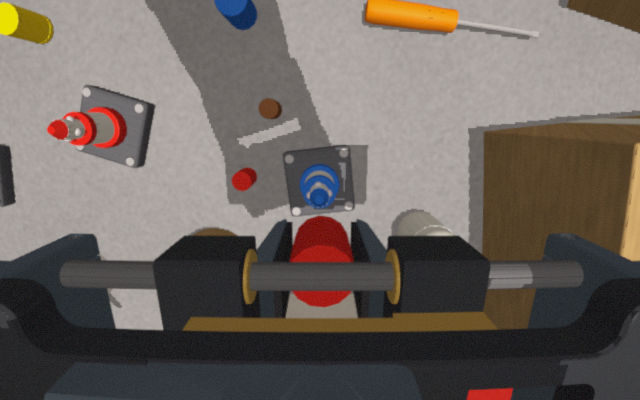

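The red cap is off at (320,260) between the fingers, and the blue nib shows at (319,195). Move over the red marker.

Call:
step_arm(moves=[[[20,0.014,-0.048,0,0],[20,0.027,-0.096,0,0],[20,0.04,-0.144,0,0],[20,0.053,-0.192,0,0],[20,0.062,-0.23,0,0],[20,0.066,-0.246,0.01,0],[20,0.066,-0.246,0.02,0],[20,0.066,-0.246,0.02,0]]])

```text
t: 5.95
tool_pos: [0.5787, -0.014, 0.187]
orientation: [-0.001, 0.001, 1.0, 0.0]
force: [1.0, 0.1, -0.1]
gripper_width: 0.0336
finger_force: 30.0
```

```bash
cat > c.py <<'E'
from w import *
# rim/axis of held cap & neck under it, relative to TCP
import sys
for _ in range(2):
    o=arm.observe();x,y,z=o['tool_pos']
    s=wr([('captop','r',x,y,z+.03,z+.045),('nib','a',.5805,-.0155,.09,.112),('neck','a',.5805,-.0155,.078,.112)],None)
E
python3 c.py
```

```text
tcp [ 0.5787 -0.014   0.187 ] [[-1.0, 0.001, -0.003], [0.001, 1.0, 0.0], [0.003, 0.0, -1.0]] cam [ 0.507 -0.015  0.359] w 0.03361925896688098 F [ 1.   0.1 -0.1]
captop 1642 0.5785 -0.0145 r 0.0173 med [ 0.5691 -0.0145  0.2231]
nib 375 0.5786 -0.0167 r 0.01 med [ 0.5757 -0.017   0.1024]
neck 479 0.5763 -0.0157 r 0.0134 med [ 0.5751 -0.0162  0.1007]
tcp [ 0.5792 -0.0136  0.1877] [[-1.0, 0.0, -0.002], [0.0, 1.0, 0.0], [0.002, 0.0, -1.0]] cam [ 0.508 -0.014  0.36 ] w 0.03332382027575424 F [-1.   0.3 -0.5]
captop 1643 0.579 -0.0136 r 0.0172 med [ 0.5698 -0.0141  0.2239]
nib 384 0.5793 -0.0167 r 0.01 med [ 0.576  -0.0166  0.1024]
neck 493 0.5789 -0.0166 r 0.0126 med [ 0.5753 -0.0166  0.1006]
```

Call:
step_arm(moves=[[[20,0,-0.002,0.03,0],[20,0,-0.0025,0.055,0],[20,0,-0.0025,0.055,0],[20,0,-0.0025,0.055,0],[20,0,-0.0025,0.055,0]]])

```text
t: 6.55
tool_pos: [0.5806, -0.0166, 0.1353]
orientation: [0.001, 0.0, 1.0, -0.0]
force: [1.0, 0.4, 0.7]
gripper_width: 0.0334
finger_force: 30.0
```

```bash
python3 c.py
```

```text
tcp [ 0.5806 -0.0166  0.1353] [[-1.0, 0.0, 0.002], [0.0, 1.0, -0.0], [-0.002, -0.0, -1.0]] cam [ 0.508 -0.017  0.307] w 0.03335775581751798 F [1.  0.4 0.7]
captop 1641 0.5801 -0.0173 r 0.0173 med [ 0.571  -0.0171  0.1714]
nib 118 0.5756 -0.0167 r 0.0092 med [ 0.5706 -0.0167  0.0965]
neck 260 0.5758 -0.0179 r 0.0154 med [ 0.5706 -0.017   0.0893]
tcp [ 0.5806 -0.0167  0.1354] [[-1.0, 0.0, 0.002], [0.0, 1.0, -0.0], [-0.002, -0.0, -1.0]] cam [ 0.508 -0.017  0.307] w 0.03324202442161863 F [-1.3 -0.7 -0.9]
captop 1642 0.5803 -0.0169 r 0.0172 med [ 0.571  -0.0172  0.1715]
nib 118 0.5749 -0.0168 r 0.0093 med [ 0.5706 -0.0165  0.0964]
neck 263 0.5743 -0.0181 r 0.0113 med [ 0.5705 -0.0172  0.0892]
```

Call:
step_arm(moves=[[[20,0.0003,0.0002,0.01,0],[20,0.0003,0.0002,0.02,0],[20,0.0003,0.0002,0.028,0],[20,0.0003,0.0002,0.028,0]]])

```text
t: 7.05
tool_pos: [0.5784, -0.0168, 0.1043]
orientation: [-0.001, 0.0, 1.0, 0.0]
force: [0.1, -0.6, 0.0]
gripper_width: 0.0337
finger_force: 30.0
```

Call:
step_arm(moves=[[[20,0,0,0.005,0],[20,0,0,0.009,0],[20,0,0,0.013,0],[20,0,0,0.016,0],[20,0,0,0.018,0],[20,0,0,0.018,0]]])

```text
t: 7.65
tool_pos: [0.5798, -0.0169, 0.089]
orientation: [0.0, 0.0, 1.0, -0.0]
force: [-8.0, 0.4, 20.5]
gripper_width: 0.0335
finger_force: 30.0
```

Run:
```python
from w import *
wr([('captop','r',.58,-.017,.115,.15)],'w3.png')
```

```text
tcp [ 0.5798 -0.0169  0.089 ] [[-1.0, 0.001, 0.0], [0.001, 1.0, -0.0], [-0.0, -0.0, -1.0]] cam [ 0.508 -0.017  0.261] w 0.033525882315303575 F [-8.   0.4 20.5]
captop 1823 0.5796 -0.0171 r 0.0171 med [ 0.5696 -0.0174  0.1253]
```

Call:
step_arm(moves=[[[20,0,0,-0.002,0],[70,0,0,-0.002,0],[70,0,0,-0.002,0],[70,0,0,-0.002,0],[70,0,0,-0.002,0]]])

```text
t: 8.2
tool_pos: [0.5793, -0.0168, 0.0898]
orientation: [-0.0, 0.0, 1.0, 0.0]
force: [0.4, -0.4, 0.2]
gripper_width: 0.0622
finger_force: 0.0
```

Call:
step_arm(moves=[[[70,0,0,-0.03,0],[70,0,0,-0.08,0],[70,0,0,-0.13,0],[70,0,0,-0.17,0],[70,0,0,-0.17,0]]])

```text
t: 8.7
tool_pos: [0.582, -0.0169, 0.2658]
orientation: [0.004, 0.0, 1.0, -0.0]
force: [1.1, -0.5, -0.3]
gripper_width: 0.0702
finger_force: 0.0
```

Run:
```python
from w import *
wr([('captop','r',.58,-.017,.118,.15),('bluecap','b',.458,.145,.042,.06)],'w4.png')
```

```text
tcp [ 0.582  -0.0169  0.2658] [[-1.0, 0.001, 0.009], [0.001, 1.0, -0.001], [-0.009, -0.001, -1.0]] cam [ 0.509 -0.017  0.437] w 0.07023191382649484 F [ 1.1 -0.5 -0.3]
captop 815 0.5792 -0.0166 r 0.0169 med [ 0.5782 -0.0165  0.1262]
bluecap 714 0.4566 0.1431 r 0.0174 med [0.4565 0.1415 0.0511]
```

View pics/w4.png

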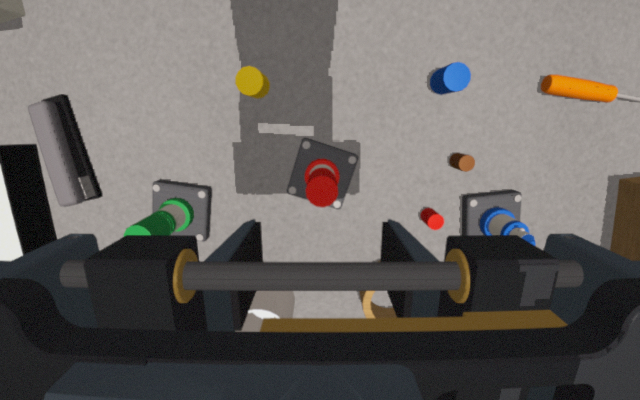

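The red cap is seated on the red marker at (322,185), top at 126 mm as before. The blue cap is at (453,78). Move above it.

Call:
step_arm(moves=[[[70,0.03,0.039,0,0],[70,0.06,0.078,0,0],[70,0.09,0.117,0.02,0],[70,0.115,0.15,0.05,0],[70,0.123,0.16,0.08,0],[70,0.123,0.16,0.08,0],[70,0.123,0.16,0.08,0],[70,0.123,0.16,0.08,0]]])

```text
t: 9.55
tool_pos: [0.4576, 0.1429, 0.1808]
orientation: [0.001, 0.001, 1.0, 0.0]
force: [0.1, -0.3, 0.6]
gripper_width: 0.07
finger_force: 0.0
```

Run:
```python
from w import *
wr([('bluecap','b',.458,.145,.045,.06)])
```

```text
tcp [0.4576 0.1429 0.1808] [[-1.0, 0.001, 0.001], [0.001, 1.0, 0.0], [-0.001, 0.0, -1.0]] cam [0.386 0.142 0.353] w 0.07003112356071409 F [ 0.1 -0.3  0.6]
bluecap 857 0.4557 0.1438 r 0.0169 med [0.4549 0.1435 0.0512]
```

Call:
step_arm(moves=[[[70,0.0015,0.0008,0.05,0],[70,0.0015,0.0008,0.1,0],[70,0.0015,0.0008,0.14,0],[70,0.0015,0.0008,0.16,0],[70,0.0015,0.0008,0.166,0],[70,0.0015,0.0008,0.166,0],[20,0.0015,0.0008,0.166,0],[20,0.0015,0.0008,0.166,0]]])

```text
t: 10.4
tool_pos: [0.4561, 0.1443, 0.0154]
orientation: [0.001, 0.001, 1.0, 0.0]
force: [-0.3, 0.1, -0.3]
gripper_width: 0.0569
finger_force: 0.0
```

Call:
step_arm(moves=[[[20,0,0,0,0],[20,0,0,0,0],[20,0,0,0,0],[20,0,0,0,0]]])

```text
t: 10.8
tool_pos: [0.4552, 0.1442, 0.0142]
orientation: [0.0, 0.0, 1.0, 0.0]
force: [-0.2, 0.6, 3.2]
gripper_width: 0.0337
finger_force: 30.0
```

Call:
step_arm(moves=[[[20,0,0,-0.03,0],[20,0,0,-0.08,0],[20,0,0,-0.13,0],[20,0,0,-0.17,0],[20,0,0,-0.17,0]]])

```text
t: 11.3
tool_pos: [0.4576, 0.1449, 0.1891]
orientation: [0.004, 0.0, 1.0, 0.001]
force: [1.4, 0.7, -1.4]
gripper_width: 0.0336
finger_force: 30.0
```

Call:
step_arm(moves=[[[20,-0.045,0.02,0,0],[20,-0.09,0.04,0,0],[20,-0.135,0.06,0,0],[20,-0.175,0.08,0,0],[20,-0.19,0.0865,0,0],[20,-0.19,0.0865,0,0],[20,-0.19,0.0865,0,0],[20,-0.19,0.0865,0,0]]])

```text
t: 12.1
tool_pos: [0.6438, 0.2299, 0.1834]
orientation: [-0.001, 0.0, 1.0, -0.0]
force: [1.3, 0.1, 0.3]
gripper_width: 0.0337
finger_force: 30.0
```

```bash
sed -i "s/'captop','r'/'captop','b'/; s/.5805,-.0155/.646,.2307/g" c.py; python3 c.py
```

```text
tcp [0.6438 0.2299 0.1834] [[-1.0, 0.001, -0.001], [0.001, 1.0, -0.0], [0.001, -0.0, -1.0]] cam [0.572 0.229 0.355] w 0.033680726694872966 F [1.3 0.1 0.3]
captop 1660 0.6443 0.2294 r 0.0173 med [0.6349 0.2294 0.22  ]
nib 346 0.6463 0.2304 r 0.01 med [0.6422 0.2303 0.1021]
neck 465 0.6449 0.2318 r 0.0157 med [0.6418 0.2303 0.0999]
tcp [0.6439 0.23   0.1837] [[-1.0, 0.001, -0.001], [0.001, 1.0, -0.0], [0.001, -0.0, -1.0]] cam [0.572 0.229 0.356] w 0.033791547509480456 F [-0.4 -0.9 -0.3]
captop 1665 0.6444 0.2297 r 0.0171 med [0.635  0.2294 0.2203]
nib 353 0.645 0.2308 r 0.0104 med [0.6423 0.2303 0.1021]
neck 468 0.6476 0.2321 r 0.0146 med [0.6419 0.2303 0.1003]
```

Call:
step_arm(moves=[[[20,-0.0015,0.001,0.03,0],[20,-0.0015,0.001,0.052,0],[20,-0.0015,0.001,0.052,0],[20,-0.0015,0.001,0.052,0],[20,-0.0015,0.001,0.052,0]]])

```text
t: 12.7
tool_pos: [0.6472, 0.2316, 0.1335]
orientation: [0.001, 0.0, 1.0, 0.0]
force: [0.9, 0.1, -0.4]
gripper_width: 0.0337
finger_force: 30.0
```

```bash
python3 c.py
```

```text
tcp [0.6472 0.2316 0.1335] [[-1.0, 0.001, 0.002], [0.001, 1.0, 0.001], [-0.002, 0.001, -1.0]] cam [0.575 0.231 0.305] w 0.03370499820450316 F [ 0.9  0.1 -0.4]
captop 1656 0.6475 0.2311 r 0.0171 med [0.6381 0.2311 0.1701]
nib 112 0.6415 0.2304 r 0.0088 med [0.6376 0.2301 0.0968]
neck 266 0.6437 0.2322 r 0.0149 med [0.6378 0.2304 0.0888]
tcp [0.6472 0.2317 0.1335] [[-1.0, 0.001, 0.002], [0.001, 1.0, 0.001], [-0.002, 0.001, -1.0]] cam [0.575 0.231 0.305] w 0.03399707203829775 F [-0.7 -0.4 -0. ]
captop 1654 0.6475 0.231 r 0.0171 med [0.6381 0.2311 0.1701]
nib 119 0.6421 0.2298 r 0.0088 med [0.6376 0.2298 0.0966]
neck 269 0.6457 0.2322 r 0.0144 med [0.6379 0.2305 0.0892]
```

Call:
step_arm(moves=[[[20,0.0005,-0.0006,0.01,0],[20,0.0005,-0.0006,0.02,0],[20,0.0005,-0.0006,0.028,0],[20,0.0005,-0.0006,0.028,0]]])

```text
t: 13.2
tool_pos: [0.6451, 0.2305, 0.1021]
orientation: [-0.001, 0.0, 1.0, -0.0]
force: [-0.6, -0.4, -0.6]
gripper_width: 0.0338
finger_force: 30.0
```

Call:
step_arm(moves=[[[20,0,0,0.004,0],[20,0,0,0.008,0],[20,0,0,0.012,0],[20,0,0,0.015,0],[20,0,0,0.018,0],[20,0,0,0.018,0]]])

```text
t: 13.8
tool_pos: [0.6471, 0.231, 0.088]
orientation: [0.001, 0.0, 1.0, 0.0]
force: [-7.3, -3.0, 23.8]
gripper_width: 0.0339
finger_force: 30.0
```

```bash
python3 c.py
```

```text
tcp [0.6471 0.231  0.088 ] [[-1.0, 0.001, 0.002], [0.001, 1.0, 0.0], [-0.002, 0.0, -1.0]] cam [0.575 0.23  0.26 ] w 0.033861331420959526 F [-7.3 -3.  23.8]
captop 1715 0.6477 0.2307 r 0.0174 med [0.6379 0.2305 0.1253]
nib 1393 0.6288 0.2308 r 0.0245 med [0.6317 0.2305 0.102 ]
neck 1727 0.6288 0.2308 r 0.0245 med [0.6317 0.2305 0.0994]
tcp [0.6471 0.231  0.088 ] [[-1.0, 0.001, 0.002], [0.001, 1.0, 0.0], [-0.002, 0.0, -1.0]] cam [0.575 0.23  0.26 ] w 0.034094540392455366 F [-8.2 -4.4 23.7]
captop 1720 0.6435 0.2354 r 0.0231 med [0.6378 0.2305 0.1253]
nib 1378 0.6288 0.2308 r 0.0245 med [0.6317 0.2305 0.102 ]
neck 1709 0.6288 0.2308 r 0.0245 med [0.6317 0.2305 0.0992]
```

Home (top at 125 mm, same as the red one). Release and rise.

Call:
step_arm(moves=[[[20,0,0,-0.002,0],[70,0,0,-0.002,0],[70,0,0,-0.002,0],[70,0,0,-0.002,0],[70,0,0,-0.002,0]]])

```text
t: 14.4
tool_pos: [0.646, 0.2308, 0.0877]
orientation: [-0.0, 0.0, 1.0, -0.0]
force: [0.2, -0.1, -0.2]
gripper_width: 0.0627
finger_force: 0.0
```

Call:
step_arm(moves=[[[70,0,0,-0.03,0],[70,0,0,-0.08,0],[70,0,0,-0.13,0],[70,0,0,-0.17,0],[70,0,0,-0.17,0],[70,0,0,-0.17,0]]])

```text
t: 15.0
tool_pos: [0.6463, 0.2309, 0.2586]
orientation: [0.001, 0.0, 1.0, 0.0]
force: [-0.3, 0.1, -1.1]
gripper_width: 0.0698
finger_force: 0.0
```

Run:
```python
from w import *
wr([('bluecap','b',.646,.2307,.118,.15),('red','r',.58,-.017,.118,.15)],'w5.png')
s=snap('scene','scene1.png'); measure(s,'scene',['cap_red','cap_blue','cap_green','cap_yellow'])
```

```text
tcp [0.6463 0.2309 0.2586] [[-1.0, 0.001, 0.001], [0.001, 1.0, 0.0], [-0.001, 0.0, -1.0]] cam [0.574 0.23  0.43 ] w 0.06976503136795556 F [-0.3  0.1 -1.1]
bluecap 848 0.6461 0.2306 r 0.0169 med [0.6452 0.2305 0.1262]
red 971 0.5795 -0.0164 r 0.0177 med [ 0.5788 -0.0139  0.1257]
cap_red 0.96 [256. 180. 279. 214.] 0.126 [ 0.583 -0.015  0.125] [ 0.58  -0.015] [0.034 0.032 0.007]
cap_red 0.67 [358. 208. 368. 225.] 0.035 [0.565 0.177 0.033] [0.563 0.177] [0.021 0.02  0.007]
cap_red 0.46 [345. 233. 357. 252.] 0.036 [0.645 0.141 0.034] [0.644 0.141] [0.024 0.021 0.007]
cap_blue 0.84 [389. 199. 409. 229.] 0.126 [0.65  0.23  0.125] [0.648 0.231] [0.035 0.033 0.007]
cap_green 0.68 [140. 204. 170. 236.] 0.126 [ 0.636 -0.218  0.124] [ 0.635 -0.218] [0.033 0.033 0.007]
cap_yellow 0.57 [220. 174. 241. 200.] 0.051 [ 0.465 -0.1    0.05 ] [ 0.463 -0.1  ] [0.036 0.031 0.008]
```

View pics/w5.png

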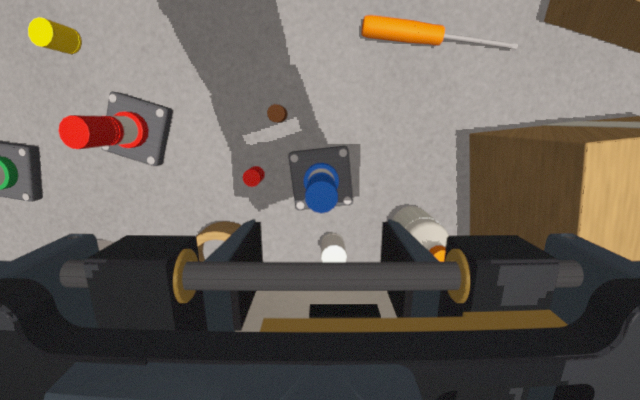

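The blue cap is on the blue marker at (321,188), the red cap is on the red marker at (95,132), and nothing else has moved. All tops stand at 126 mm.

```bash
python3 -c "
from workcell import arm
print(arm.finish_job())"
```

```text
the job is handed in; nothing more can be done
None
```

The job is handed in: the red cap is pressed home on the red marker and the blue cap on the blue marker (tops at 126 mm, like the green), the green and yellow caps measured unmoved, and nothing else was seen to move; no verdict came back.

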